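Sort out the mixed-up repair jobs

TASK

The four jobs on the repair bench are lying in each other's places. Put the smartphone on the round charging pad, the travel adapter on the steel plate of the load tester, the keypad phone on the repair mat and the speaker on the wooden pick-up board, each in the middle of its place and lying flat or standing the way it was, parking things on the empty grey foam sheet as you need. Leave the cleaner bottle standing where it is.

Things in the scene. Friction and masses are not known exactly. Their poses are not given: they have to be found in the camera images.
- smartphone: Smartphone in a black rugged case, lying face up: slab 134 mm long (its x), 60 mm wide (its y), 13 mm thick, glass screen nearly filling the top, about 0.2 kg. Origin: centre of its underside; z up. Belongs on the round charging pad.
- adapter: White travel adapter (plug-in charger) lying flat: body 44 x 44 mm, 26 mm high, two round brass prongs 18 mm long sticking out level at its +x side, about 0.08 kg. Origin: centre of the underside of the 44 mm body, prongs not counted; z up. Grip it across y. Belongs on the steel plate of the load tester.
- keypad_phone: Grey bar phone lying face up, with a small screen and twelve white keys standing 1 mm proud: 112 mm long (its x), 46 mm wide (its y), 15 mm thick, about 0.1 kg. Origin: centre of its underside; z up. Belongs on the repair mat.
- speaker: Portable speaker standing upright: grey cylinder with black grille bands, 56 mm diameter (57 mm over the bands), 70 mm high, about 0.25 kg. Origin: centre of its underside; z up. Belongs on the wooden board.
- charge_pad: Wireless charging pad: round white puck with a grey ring on top, 110 mm diameter, flat top 18 mm above the bench. Fixed to the bench. Origin: on the bench surface (z = 0), straight under the middle of the place; z up.
- tester: Charger load tester: flat black box 100 mm (its x) by 130 mm (its y), flat top 18 mm above the bench; flush in it a square steel plate 84 x 84 mm (the place) and, at the +y end, a display and a small button (only seen, no obstacle). Fixed. Origin: at z = 0 under the middle of the steel plate; the box reaches 50 mm to -y and 80 mm to +y of it; z up.
- repair_mat: Repair mat: rectangular blue mat 94 mm (its x) by 130 mm (its y), flat, 6 mm thick, with a row of small white screw pockets (only seen) along both short ends. Fixed to the bench. Origin: on the bench surface (z = 0), straight under the middle of the place; z up.
- board: Pick-up board: plain light wooden board 94 mm (its x) by 130 mm (its y), 6 mm thick, a small brass screw head in each corner. Fixed to the bench. Origin: on the bench surface (z = 0), straight under the middle of the place; z up.
- spare_sheet: Bare square sheet of grey foam, firm, 110 x 110 mm, 4 mm thick, empty at the start: the free spot for parking one thing. Fixed to the bench. Origin: on the bench surface (z = 0), straight under the middle of the place; z up.
- cleaner_bottle: Whitish cleaner bottle with a paper label and black cap, 48 mm diameter, 110 mm tall, standing loose at the left edge of the work. Not to be moved. Origin: centre of its underside; z up.
Things that resemble listed ones, but are neither listed nor needed, are in the scene too. Several things have the shape of the repair_mat; the one meant has the colours described above. Of the things that look like the speaker, the larger one is meant.

How it is judged:
By the outcome, as a careful person would: the job done as asked, in the order asked, and still so for the second after the job is handed in, with the robot touching nothing.
It also fails if it takes over 128 s, if anything falls off the work surface, if the arm or the gripper's body presses on something with over 40 N, if the wrist force passes 120 N, or if a joint passes its speed limit or range.

ROBOT

A 7-joint arm with a two-finger parallel gripper is mounted at the origin on the work surface. World frame = base frame: x ahead of the robot, y to its left, z up, the work surface at z = 0. Lengths are in m, angles in rad, forces in N, time in s.
With the tool pointing down it reaches from about 0.425 to 0.925 m from the base axis. Payload 6.8 kg.
Tool frame: the origin (TCP) lies at the very end of the fingers, on their centre line; the grasp point (between the pads) lies 19 mm behind it; z points along the fingers, y is the line along which they close (so a half turn about z gives the same grasp; the last joint's range is limited). The gripper opens to 85 mm and grips with 20 to 120 N. Pads are 22 mm wide; open, the fingers measure 114 mm over their backs; the gripper's body (76 mm by 85 mm) begins 54 mm behind the grasp point. The pads swing forward as they close: fully open they stand 13 mm farther back than shut.
Start: joints at [1.215, 0.477, 0.022, 1.555, -0.011, 1.109, -0.083], TCP at [0.166, -0.654, 0.231] pointing down, gripper open.
Joint ranges: [-2.96, 2.96], [-0.34, 2.1], [-1.41, 1.46], [0.24, 2.44], [-1.37, 4.51], [0.17, 1.92], [-2.96, 2.96]. Speed limits (rad/s): [2.39, 2.39, 3.14, 3.14, 3.14, 3.14, 3.14].

INTERFACE

Orientations are given as a unit quaternion [w, x, y, z].
In Python, from station import bot gives the robot as it stands. The module is installed in compiled form; this text tells all that it offers.
- The arm moves only by the shell command python3 -m jog 'ROWS' [OPENING] [FORCE]. ROWS is JSON, a list of rows, each a list of 4 numbers: the shift along the tool's x, y, z in cm, then the turn about the tool's z in rad. In form: [[x, y, z, spin], ...]. A call has 1 to 20 rows; each row is the pose to reach, as a shift and turn from the pose commanded when the call began, along the tool's axes at that moment; what a row does not reach only later rows make up. A row lasts 1/12 s, in which the tool goes at most 41.7 mm and 7.16 degrees, less where a joint would pass 70% of its speed; a pose out of reach is approached as far as the arm can. A call with a gripper value outside its range is refused whole. OPENING is the closure, from -1 (fully open) to 1 (shut), set as the call begins (- or left out, the last holds). The fingers move at their own pace and stop on an object; FORCE is the grip in N (left out, the last holds). Time passes only in rows, so rows that repeat a pose let the fingers close. It gives the time, the measured TCP pose, the force, the opening and the grip force at its end, in the units of the state.
- bot.get_obs(): the state, without advancing time (a new reading comes with each control period).
- bot.read_camera(name): name is "scene" or "top"; returns a dict with "pixels" (384x512x3 uint8, red, green, blue), "depth" (384x512 float32, m along the optical axis (not along the pixel's ray), 0 where there is no reading), "fovy" (degrees; the focal length in pixels is half the picture's height over the tangent of half this angle, whatever the lens; pixels are square), "cx", "cy" (the principal point, pixels), "distortion" ([k1, k2, p1, p2, k3] as OpenCV has them; the pictures are not rectified), "pose" (4x4, takes a point from camera to world coordinates). Camera axes: x right, y down, z forward; pixel columns grow to the right and rows downward; lengths in m; the calibration is good to about 2 mm. A picture is of the moment at which its call begins.
- bot.hand_in(): hands the job in; it is judged then, once.
The state is a dict: "t": time; "q": joint angles; "joint_vel": joint speeds; "joint_torque": joint torques, N m; "eef_pos": TCP position; "tool_rot": TCP orientation; "contact_force": force on the tool from outside, world axes, zero at the start; "torque": the same for the moment, N m; "gripper_width": opening from 0.0 (shut) to 1.0 (fully open); "grasp_force": force on a finger pad.
Only numpy, scipy, OpenCV 4.12 (cv2) and the standard library are available. Lean on these libraries where they do the work, as an engineer would, in place of code of your own. Each camera call takes 0.05 s, during which the arm holds its last target. There are 200 camera calls.

## Working session

There is one attempt and no reset: what is moved stays moved. The work goes in short steps, Python scripts to look and compute and a shell command to move; the robot and the scene stay as the last step left them, time stands still between calls to the robot, and variables do not carry over. Pictures are saved under pics/ and viewed, at most 14 in all, crops included, and the job is handed in when it is done.

```bash
mkdir -p pics; cat > h.py <<'E'
import numpy as np, cv2
from station import bot
def cam(n): 
    c=bot.read_camera(n); p=c["pixels"]; f=p.shape[0]/2/np.tan(np.radians(c["fovy"])/2)
    c["K"]=np.array([[f,0,c["cx"]],[0,f,c["cy"]],[0,0,1.]]); c["D"]=np.array(c["distortion"],float); c["pose"]=np.array(c["pose"]); return c
def ray(c,uv,z):
    n=cv2.undistortPoints(np.array(uv,float).reshape(-1,1,2),c["K"],c["D"]).reshape(-1,2)
    d=np.c_[n,np.ones(len(n))]@c["pose"][:3,:3].T; o=c["pose"][:3,3]
    return o+d*((z-o[2])/d[:,2])[:,None]
def save(c,f,box=None,s=1):
    p=c["pixels"][:,:,::-1]
    if box: p=p[box[1]:box[3],box[0]:box[2]]
    cv2.imwrite("pics/"+f,cv2.resize(p,None,fx=s,fy=s,interpolation=cv2.INTER_CUBIC))
def cloud(c):
    h,w=c["depth"].shape; u,v=np.meshgrid(np.arange(w),np.arange(h))
    n=cv2.undistortPoints(np.c_[u.ravel(),v.ravel()].astype(float).reshape(-1,1,2),c["K"],c["D"]).reshape(h,w,2)
    P=np.dstack([n,np.ones((h,w))])*c["depth"][...,None]
    return P@c["pose"][:3,:3].T+c["pose"][:3,3]
E
python3 - <<'E'
from h import *
for n in("top","scene"):
    c=cam(n); save(c,n+"0.png",s=1.5); print(n,c["fovy"],c["cx"],c["cy"],c["D"],c["pose"].round(3).tolist())
print(bot.get_obs())
E
```

```text
top 47.144611887572026 248.93001093972256 194.27715280827286 [0.05332724 0.         0.         0.         0.        ] [[0.01, -0.994, 0.105, 0.419], [-1.0, -0.012, -0.02, 0.087], [0.021, -0.105, -0.994, 1.315], [0.0, 0.0, 0.0, 1.0]]
scene 50.22116738161634 260.17930652265284 194.02238209613566 [-0.03752031  0.          0.          0.          0.        ] [[-0.564, 0.581, -0.588, 1.176], [0.826, 0.403, -0.394, 0.526], [0.008, -0.707, -0.707, 0.829], [0.0, 0.0, 0.0, 1.0]]
{'t': 0.1, 'q': array([ 1.21487655,  0.47773718,  0.02235601,  1.55631648, -0.0114781 ,
        1.10929917, -0.08308812]), 'joint_vel': array([-6.03548951e-05, -1.36219665e-03, -6.13613614e-04, -2.33097925e-03,
        3.37567550e-04,  1.76978454e-03, -6.37936424e-04]), 'joint_torque': array([ 4.83947384e-03, -5.97755241e+01,  1.61350116e+00, -2.81955600e+01,
        1.27372064e-02,  5.00898255e-03,  3.10372229e-05]), 'eef_pos': array([ 0.16542146, -0.65388429,  0.23042521]), 'tool_rot': array([-7.97536646e-04,  9.92330791e-01,  1.23607987e-01, -1.72111032e-04]), 'contact_force': array([-0.13793306,  0.48447741,  0.29520626]), 'torque': array([-0.00443174, -0.00699952, -0.0491932 ]), 'grasp_force': 0.0, 'gripper_width': 0.9990639921648887}
```

View pics/top0.png

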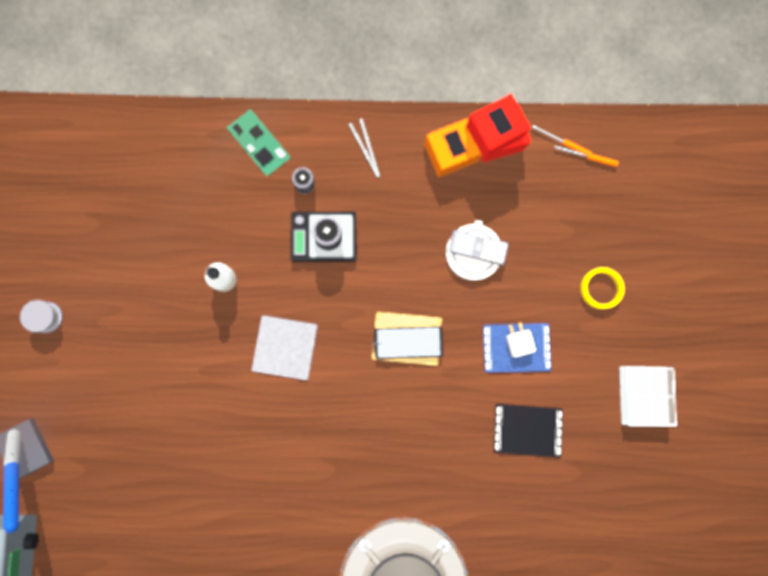

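View pics/scene0.png

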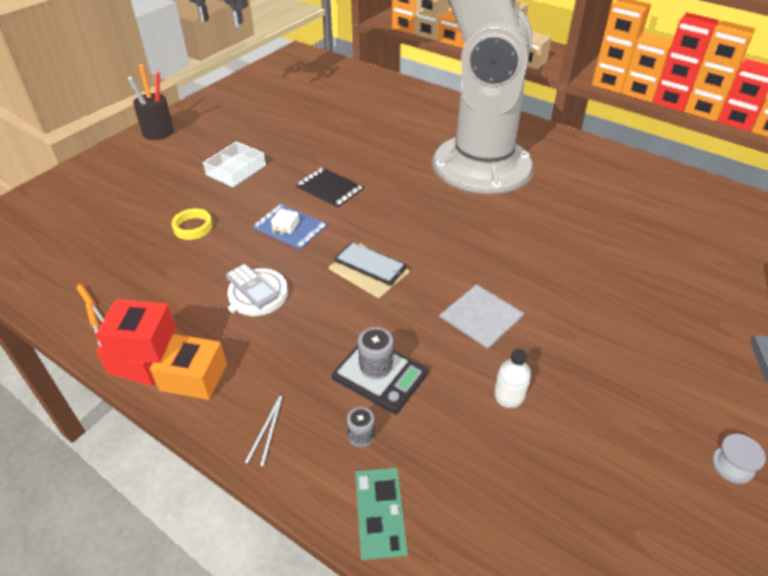

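Top view, in saved-PNG pixels: the smartphone (408,343) is on the wooden board and the adapter (520,343) is on the blue mat. The keypad phone (478,248) is on the charging pad and the speaker (326,233) is on the tester. The foam sheet is at (285,347) and the bottle at (220,277).

Candidates:
- **Mat:** blue with white pockets (517,347) or black (528,431). The blue one fits the colours described.
- **Speaker:** the one on the tester (326,233) or the small one (303,180). The larger one, on the tester, is meant.

I'll confirm both in one enlarged crop.

```bash
python3 - <<'E'
from h import *
c=cam("top"); save(c,"crop1.png",(130,100,390,310),3)
P=cloud(c)
for n,(u,v) in dict(bench=(300,270),sheet=(190,232),phone=(272,229),adapter=(346,229),keypad=(318,165),pad=(315,181),mat=(330,233),speaker=(217,156),tester=(228,165),bottle=(146,184)).items():
    print(n,np.median(P[v-1:v+2,u-1:u+2].reshape(-1,3),0).round(4), c["pixels"][v,u])
E
```

```text
bench [ 0.3345 -0.0925  0.0004] [172 103  67]
sheet [0.4429 0.2335 0.004 ] [240 240 243]
phone [ 0.4536 -0.008   0.0211] [246 251 253]
adapter [ 0.4558 -0.2237  0.0313] [255 255 255]
keypad [ 0.6436 -0.1421  0.0328] [249 251 251]
pad [ 0.5974 -0.135   0.0212] [253 253 252]
mat [ 0.4441 -0.1814  0.0078] [111 147 224]
speaker [0.6563 0.1532 0.0883] [105 104 102]
tester [0.6418 0.1237 0.0205] [245 247 247]
bottle [0.5736 0.3478 0.0872] [223 226 223]
```

View pics/crop1.png

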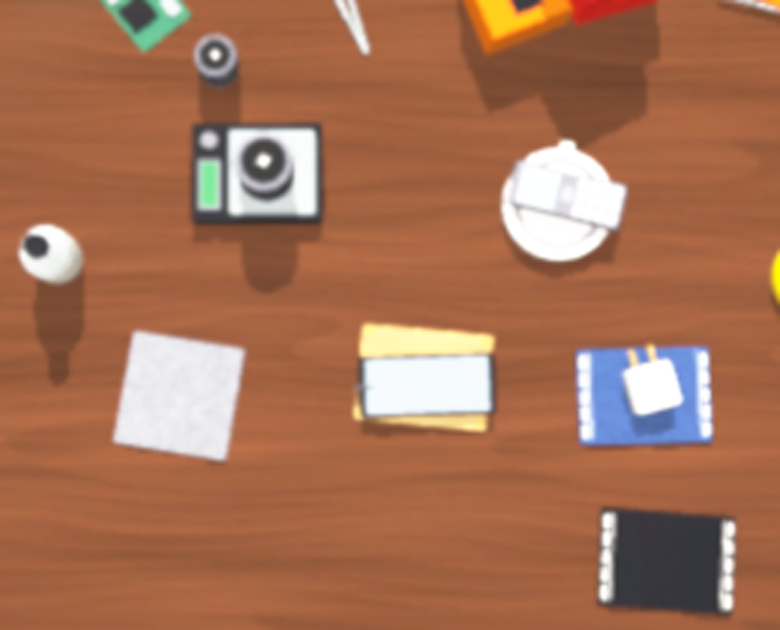

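The crop confirms both picks: the blue mat with white pockets at crop (645,395), and the larger speaker on the tester at (265,165). The black mat (667,560) and the small speaker (215,57) are decoys.

```bash
cat >> h.py <<'E'
def rect(c,box,f,z):
    """box in px (u0,v0,u1,v1); f(hsv,height)->mask; biggest blob's minAreaRect on plane z: centre, sizes(mm), long-axis angle deg, circle r"""
    u0,v0,u1,v1=box; hsv=cv2.cvtColor(c["pixels"],cv2.COLOR_RGB2HSV).astype(int); H=cloud(c)[...,2]
    m=np.zeros(H.shape,np.uint8); m[v0:v1,u0:u1]=f(hsv,H)[v0:v1,u0:u1]
    n,l,s,_=cv2.connectedComponentsWithStats(m); k=1+s[1:,4].argmax()
    vv,uu=np.nonzero(l==k); X=ray(c,np.c_[uu,vv],z)[:,:2].astype(np.float32)
    ctr,(w,h),_=r=cv2.minAreaRect(X*1000); b=cv2.boxPoints(r); e=[b[1]-b[0],b[2]-b[1]]; e=e[int(np.hypot(*e[1])>np.hypot(*e[0]))]
    px=1000*float(c["depth"][vv[0],uu[0]])/c["K"][0,0]
    cc=cv2.minEnclosingCircle(X*1000)
    return "ctr",np.round(ctr,1),"mean",(X.mean(0)*1000).round(1),"size",np.round(sorted([w+px,h+px]),1),"ang",round(float(np.degrees(np.arctan2(e[1],e[0]))%180),1),"circ",np.round(cc[0],1),round(cc[1]*2+px,1)
E
python3 - <<'E'
from h import *
c=cam("top")
S=lambda h:h[...,1]; V=lambda h:h[...,2]; HU=lambda h:h[...,0]
for n,b,f,z in [
 ("phone",(240,200,300,250),lambda h,H:(H>.014)&((S(h)<60)|(V(h)<90)),.019),
 ("adapter",(320,212,372,252),lambda h,H:(H>.024)&(S(h)<60),.032),
 ("keypad",(290,140,350,195),lambda h,H:(H>.0275),.033),
 ("speaker",(195,135,240,175),lambda h,H:(H>.082),.088),
 ("bottle",(125,165,165,205),lambda h,H:(H>.03),.11),
 ("pad",(290,140,345,195),lambda h,H:(H>.012)&(S(h)<60),.018),
 ("tester",(190,135,243,180),lambda h,H:(H>.012)&(H<.026)&((S(h)<90)|(V(h)<110)|(HU(h)>40)),.018),
 ("mat",(315,205,375,255),lambda h,H:(HU(h)>95)&(HU(h)<130)&(S(h)>60),.006),
 ("board",(240,200,300,250),lambda h,H:(V(h)>205)|(H>.012),.006),
 ("sheet",(160,200,220,260),lambda h,H:(S(h)<60),.004)]: print(n,*rect(c,b,f,z))
E
```

```text
phone ctr [457.   -6.9] mean [456.8  -8.4] size [ 60.6 135.8] ang 92.6 circ [456.9  -8.7] 139.3
adapter ctr [ 457.4 -226.8] mean [ 456.7 -227.2] size [47.7 48.4] ang 15.3 circ [ 456.9 -227.8] 59.7
keypad ctr [ 644.2 -144. ] mean [ 644.2 -144. ] size [ 48.9 117.2] ang 76.5 circ [ 643.5 -143.7] 121.6
speaker ctr [661.5 153.3] mean [662.1 153.1] size [53.6 54.4] ang 0.9 circ [662.5 152.9] 58.7
bottle ctr [570.1 345.2] mean [569.9 345.2] size [46.9 53.6] ang 46.7 circ [570.8 345.1] 55.7
pad ctr [ 636.1 -138.9] mean [ 637.5 -140.8] size [114.1 122. ] ang 53.0 circ [ 639.1 -144.4] 128.7
tester ctr [664.9 162.9] mean [661.9 165.1] size [102.9 128.4] ang 90.8 circ [664.9 162.6] 159.0
mat ctr [ 449.3 -224.3] mean [ 443.2 -222.7] size [ 94.7 128.4] ang 90.7 circ [ 449.3 -224.8] 157.4
board ctr [465.4  -7.5] mean [465.9  -6.8] size [100.4 142.1] ang 85.3 circ [464.5  -6.4] 161.9
sheet ctr [444.9 235.3] mean [444.6 235.5] size [115.7 115.9] ang 171.0 circ [444.6 235.7] 156.1
```

```bash
cat > to.py <<'E'
import sys,numpy as np
from station import bot
o=bot.get_obs(); w,x,y,z=o["tool_rot"]; a=2*np.arctan2(y,x); p=o["eef_pos"]
print("t",round(o["t"],2),"pos",(p*1000).round(1),"toolx deg",round(np.degrees(a)%360,1),"F",o["contact_force"].round(1),"w",round(o["gripper_width"],3),"g",round(o["grasp_force"],1),"q7",o["q"][6].round(2))
if len(sys.argv)>1:
    X,Y,Z,A=map(float,sys.argv[1:5])   # mm, tool-x angle deg (mod 180)
    d=np.array([X,Y])/10-p[:2]*100; s=-((A-np.degrees(a)+90)%180-90)
    print("row",np.round([d@[np.cos(a),np.sin(a)],d@[np.sin(a),-np.cos(a)],p[2]*100-Z/10,np.radians(s)],2))
E
python3 to.py 457 -227 110 15.3
```

```text
t 0.2 pos [ 165.5 -654.   230.7] toolx deg 14.2 F [ 0.7 -0.4  0.5] w 0.998 g 0.0 q7 -0.08
row [ 3.873e+01 -3.425e+01  1.207e+01 -2.000e-02]
```

```bash
python3 -m jog '[[38.7,-34.25,6,-0.02],[38.7,-34.25,6,-0.02],[38.7,-34.25,6,-0.02],[38.7,-34.25,6,-0.02],[38.7,-34.25,6,-0.02],[38.7,-34.25,6,-0.02],[38.7,-34.25,6,-0.02],[38.7,-34.25,6,-0.02],[38.7,-34.25,6,-0.02],[38.7,-34.25,6,-0.02],[38.7,-34.25,6,-0.02],[38.7,-34.25,12,-0.02],[38.7,-34.25,12,-0.02],[38.7,-34.25,12,-0.02],[38.7,-34.25,12,-0.02],[38.7,-34.25,12,-0.02],[38.7,-34.25,12,-0.02]]' -1 30; python3 to.py 457 -227 8 15.3
```

```text
t: 1.62
eef_pos: [0.4566, -0.2293, 0.1122]
tool_rot: [0.001, 0.991, 0.132, 0.0]
contact_force: [-0.1, -0.3, -0.3]
gripper_width: 0.998
grasp_force: 0.0
t 1.62 pos [ 456.6 -229.3  112.2] toolx deg 15.2 F [-0.1 -0.3 -0.3] w 0.998 g 0.0 q7 -1.06
row [ 0.1  -0.21 10.42 -0.  ]
```

```bash
python3 -m jog '[[0.1,-0.2,4,0],[0.1,-0.2,7,0],[0.1,-0.2,9,0],[0.1,-0.2,10,0],[0.1,-0.2,10.4,0],[0.1,-0.2,10.4,0],[0.1,-0.2,10.4,0]]'; python3 -m jog '[[0,0,0,0],[0,0,0,0],[0,0,0,0],[0,0,0,0],[0,0,0,0],[0,0,0,0],[0,0,0,0],[0,0,0,0],[0,0,0,0],[0,0,0,0]]' 1 30;  python3 to.py 457 -227 8 15.3
```

```text
t: 2.2
eef_pos: [0.458, -0.2262, 0.0086]
tool_rot: [0.001, 0.991, 0.133, 0.001]
contact_force: [0.3, -0.6, -0.9]
gripper_width: 1.0
grasp_force: 0.0
t: 3.03
eef_pos: [0.4577, -0.2255, 0.0081]
tool_rot: [0.0, 0.991, 0.133, 0.0]
contact_force: [-0.9, 0.3, 6.9]
gripper_width: 0.51
grasp_force: 30.5
t 3.03 pos [ 457.7 -225.5    8.1] toolx deg 15.3 F [-0.9  0.3  6.9] w 0.51 g 30.5 q7 -1.13
row [-0.1   0.12  0.01  0.  ]
```

```bash
python3 -m jog '[[0,0,-2,0],[0,0,-5,0],[0,0,-8,0],[0,0,-9,0],[0,0,-9,0]]'; python3 to.py 446 235.5 97 15.3
```

```text
t: 3.45
eef_pos: [0.459, -0.226, 0.1]
tool_rot: [0.001, 0.991, 0.133, 0.002]
contact_force: [-1.0, -0.9, -1.2]
gripper_width: 0.511
grasp_force: 31.5
t 3.45 pos [ 459. -226.  100.] toolx deg 15.3 F [-1.  -0.9 -1.2] w 0.511 g 31.5 q7 -1.08
row [ 10.94 -44.85   0.3    0.  ]
```

```bash
python3 -m jog '[[1,-4,0,0],[2,-8,0,0],[3,-12,0,0],[4,-16,0,0],[5,-20,0,0],[6,-24,0,0],[7,-28,0,0],[8,-32,0,0],[9,-36,0,0],[10,-40,0,0],[10.5,-43,0,0],[10.9,-44.8,0,0],[10.9,-44.8,0,0],[10.9,-44.8,0,0],[10.9,-44.8,0,0],[10.9,-44.8,0,0]]'; python3 to.py 446 235.5 7 15.3
```

```text
t: 4.78
eef_pos: [0.4436, 0.2336, 0.0965]
tool_rot: [0.001, 0.991, 0.132, -0.001]
contact_force: [0.4, -0.1, -1.1]
gripper_width: 0.512
grasp_force: 31.5
t 4.78 pos [443.6 233.6  96.5] toolx deg 15.2 F [ 0.4 -0.1 -1.1] w 0.512 g 31.5 q7 -2.1
row [ 0.28 -0.12  8.95 -0.  ]
```

```bash
python3 -m jog '[[0.2,-0.1,4,0],[0.2,-0.1,6.5,0],[0.2,-0.1,8,0],[0.2,-0.1,8.6,0],[0.2,-0.1,8.9,0],[0.2,-0.1,8.9,0],[0.2,-0.1,8.9,0]]'; python3 -m jog '[[0,0,0,0],[0,0,0,0],[0,0,0,0],[0,0,0,0],[0,0,-3,0],[0,0,-7,0],[0,0,-11,0],[0,0,-13,0],[0,0,-13,0],[0,0,-13,0]]' -1;  python3 to.py 644 -144 140 76.5
```

```text
t: 5.37
eef_pos: [0.4462, 0.2371, 0.0091]
tool_rot: [-0.0, 0.991, 0.133, 0.001]
contact_force: [-0.0, -0.3, -0.4]
gripper_width: 0.507
grasp_force: 31.5
t: 6.2
eef_pos: [0.4462, 0.2375, 0.1396]
tool_rot: [-0.0, 0.991, 0.133, 0.002]
contact_force: [0.1, -1.0, -0.5]
gripper_width: 1.0
grasp_force: 0.0
t 6.2 pos [446.2 237.5 139.6] toolx deg 15.3 F [ 0.1 -1.  -0.5] w 1.0 g 0.0 q7 -2.07
row [ 8.990e+00  4.202e+01 -4.000e-02 -1.070e+00]
```

```bash
python3 -m jog '[[0.8,3.9,0,-0.1],[1.6,7.8,0,-0.2],[2.5,11.7,0,-0.3],[3.3,15.6,0,-0.4],[4.2,19.5,0,-0.5],[5,23.4,0,-0.6],[5.8,27.3,0,-0.7],[6.6,31,0,-0.8],[7.5,35,0,-0.9],[8.3,38.8,0,-1],[9,41.5,0,-1.07],[9,42,0,-1.07],[9,42,0,-1.07],[9,42,0,-1.07],[9,42,0,-1.07],[9,42,0,-1.07]]'; python3 to.py 644 -144 22 76.5
python3 - <<'E'
from h import *
c=cam("top"); save(c,"top2.png",(130,90,390,285),3)
S=lambda h:h[...,1]; V=lambda h:h[...,2]; HU=lambda h:h[...,0]
for n,b,f,z in [
 ("adapter",(160,200,220,260),lambda h,H:(H>.02)&(S(h)<60),.030),
 ("mat",(315,205,375,255),lambda h,H:((HU(h)>95)&(HU(h)<130)&(S(h)>60))|(S(h)<50)&(V(h)>170),.006),
 ("board",(240,200,300,250),lambda h,H:(HU(h)>17)&(HU(h)<32)&(V(h)>150)&(H<.012),.006)]: print(n,*rect(c,b,f,z))
E
```

```text
t: 7.53
eef_pos: [0.6428, -0.1417, 0.138]
tool_rot: [-0.001, 0.784, 0.621, -0.0]
contact_force: [0.8, 0.2, -0.1]
gripper_width: 0.999
grasp_force: 0.0
t 7.53 pos [ 642.8 -141.7  138. ] toolx deg 76.8 F [ 0.8  0.2 -0.1] w 0.999 g 0.0 q7 -0.34
row [-1.90e-01  1.70e-01  1.16e+01  1.00e-02]
adapter ctr [446.2 235.8] mean [445.6 235.7] size [47.1 48.2] ang 17.2 circ [445.8 235.4] 58.8
mat ctr [ 449.3 -225.4] mean [ 448.5 -225. ] size [ 94.7 132.7] ang 90.7 circ [ 448.5 -223.8] 154.9
board ctr [501.5  -7.5] mean [499.8  -1.4] size [ 32.8 131.3] ang 90.6 circ [497.1  -7.6] 132.2
```

View pics/top2.png

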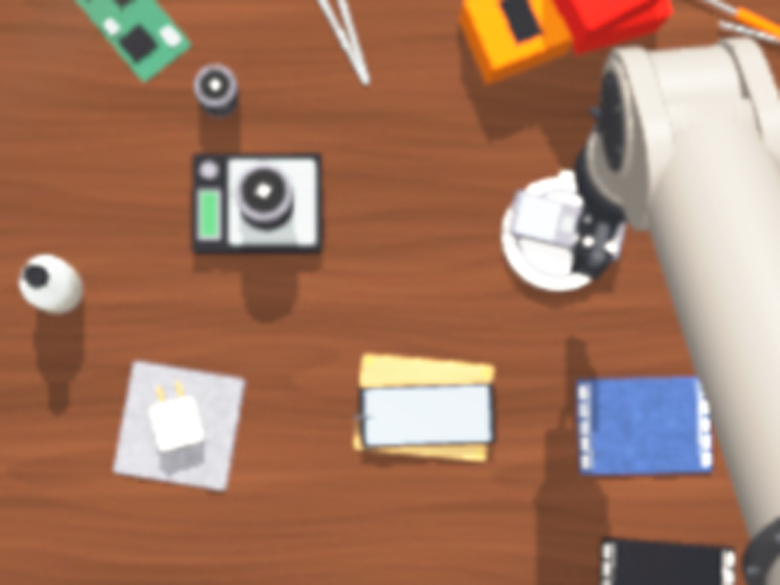

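The adapter is parked in the middle of the foam at crop (175,425). The gripper is over the keypad phone at (570,220), and the blue mat is empty at (645,425).

```bash
python3 -m jog '[[-0.2,0.15,4,0.01],[-0.2,0.15,8,0.01],[-0.2,0.15,10,0.01],[-0.2,0.15,11.2,0.01],[-0.2,0.15,11.65,0.01],[-0.2,0.15,11.65,0.01],[-0.2,0.15,11.65,0.01]]'; python3 -m jog '[[0,0,0,0],[0,0,0,0],[0,0,0,0],[0,0,0,0],[0,0,0,0],[0,0,0,0],[0,0,0,0],[0,0,0,0],[0,0,0,0]]' 1 30;  python3 to.py 644 -144 21 76.5
```

```text
t: 8.17
eef_pos: [0.6456, -0.1461, 0.0233]
tool_rot: [0.001, 0.787, 0.616, 0.001]
contact_force: [0.3, -0.4, 1.0]
gripper_width: 0.998
grasp_force: 0.0
t: 8.92
eef_pos: [0.645, -0.1466, 0.023]
tool_rot: [0.001, 0.788, 0.616, 0.0]
contact_force: [-1.5, -0.7, 5.6]
gripper_width: 0.53
grasp_force: 31.0
t 8.92 pos [ 645.  -146.6   23. ] toolx deg 76.1 F [-1.5 -0.7  5.6] w 0.53 g 31.0 q7 -0.4
row [ 0.23 -0.16  0.2  -0.01]
```

```bash
python3 -m jog '[[0,0,-1,0],[0,0,-3,0],[0,0,-5,0],[0,0,-6,0],[0,0,-6,0],[0,0,-6,0]]'; python3 to.py 449.5 -227.3 83 90.7
```

```text
t: 9.42
eef_pos: [0.6444, -0.1466, 0.0821]
tool_rot: [0.0, 0.788, 0.616, 0.0]
contact_force: [-0.6, -0.8, -2.4]
gripper_width: 0.526
grasp_force: 31.3
t 9.42 pos [ 644.4 -146.6   82.1] toolx deg 76.1 F [-0.6 -0.8 -2.4] w 0.526 g 31.3 q7 -0.37
row [-12.53 -16.97  -0.09  -0.26]
```

```bash
python3 -m jog '[[-1.9,-2.5,0,-0.04],[-3.8,-5.1,0,-0.08],[-5.7,-7.7,0,-0.12],[-7.6,-10.3,0,-0.16],[-9.5,-12.9,0,-0.2],[-11.2,-15.2,0,-0.23],[-12.2,-16.5,0,-0.25],[-12.5,-16.9,0,-0.26],[-12.5,-16.9,0,-0.26],[-12.5,-16.9,0,-0.26],[-12.5,-16.9,0,-0.26]]'; python3 to.py 449.5 -227.3 11.5 90.7
```

```text
t: 10.33
eef_pos: [0.4518, -0.2261, 0.0817]
tool_rot: [0.0, 0.701, 0.713, 0.001]
contact_force: [-0.6, 1.5, -2.3]
gripper_width: 0.527
grasp_force: 31.4
t 10.33 pos [ 451.8 -226.1   81.7] toolx deg 91.0 F [-0.6  1.5 -2.3] w 0.527 g 31.4 q7 0.06
row [-0.11 -0.23  7.02  0.01]
```

```bash
python3 -m jog '[[-0.1,-0.1,3,0.0],[-0.1,-0.1,5,0.0],[-0.1,-0.1,6,0.0],[-0.1,-0.1,6.5,0.0],[-0.1,-0.1,6.5,0.0],[-0.1,-0.1,6.5,0.0],[-0.1,-0.1,6.5,0.0]]'; python3 to.py 449.5 -227.3 11.5 90.7
```

```text
t: 10.92
eef_pos: [0.4503, -0.2282, 0.0177]
tool_rot: [0.001, 0.701, 0.713, 0.0]
contact_force: [0.1, -0.7, -1.3]
gripper_width: 0.529
grasp_force: 31.4
t 10.92 pos [ 450.3 -228.2   17.7] toolx deg 91.0 F [ 0.1 -0.7 -1.3] w 0.529 g 31.4 q7 -0.02
row [ 0.09 -0.08  0.62  0.01]
```

```bash
python3 -m jog '[[0.1,-0.1,0.4,0],[0.1,-0.1,0.6,0],[0.1,-0.1,0.6,0],[0.1,-0.1,0.6,0],[0.1,-0.1,0.6,0]]'; python3 -m jog '[[0,0,0,0],[0,0,0,0],[0,0,0,0],[0,0,0,0],[0,0,-3,0],[0,0,-6,0],[0,0,-9,0],[0,0,-9,0],[0,0,-9,0]]' -1;  python3 to.py 457 -8 100 92.6
```

```text
t: 11.33
eef_pos: [0.4484, -0.2272, 0.011]
tool_rot: [0.0, 0.701, 0.713, 0.0]
contact_force: [1.6, -0.6, 0.2]
gripper_width: 0.523
grasp_force: 31.5
t: 12.08
eef_pos: [0.4494, -0.2278, 0.1024]
tool_rot: [0.002, 0.701, 0.713, 0.0]
contact_force: [0.2, 0.6, -1.0]
gripper_width: 1.003
grasp_force: 0.0
t 12.08 pos [ 449.4 -227.8  102.4] toolx deg 90.9 F [ 0.2  0.6 -1. ] w 1.003 g 0.0 q7 0.08
row [21.96  1.13  0.24 -0.03]
```

```bash
python3 -m jog '[[4,0.2,0,0],[8,0.4,0,-0.01],[12,0.6,0,-0.02],[16,0.8,0,-0.03],[19.5,1,0,-0.03],[21.5,1.1,0,-0.03],[22,1.1,0,-0.03],[22,1.1,0,-0.03],[22,1.1,0,-0.03],[22,1.1,0,-0.03]]'; python3 to.py 457 -8 8.5 92.6
python3 - <<'E'
from h import *
c=cam("top"); save(c,"top3.png",(130,90,390,285),3)
S=lambda h:h[...,1]; V=lambda h:h[...,2]; HU=lambda h:h[...,0]
for n,b,f,z in [
 ("keypad",(315,205,375,255),lambda h,H:(H>.014),.021),
 ("pad",(290,140,345,195),lambda h,H:(H>.012)&(S(h)<60),.018)]: print(n,*rect(c,b,f,z))
E
```

```text
t: 12.92
eef_pos: [0.455, -0.0087, 0.1002]
tool_rot: [-0.0, 0.691, 0.723, -0.001]
contact_force: [-0.3, -0.7, -0.2]
gripper_width: 1.0
grasp_force: 0.0
t 12.92 pos [455.   -8.7 100.2] toolx deg 92.6 F [-0.3 -0.7 -0.2] w 1.0 g 0.0 q7 -0.38
row [ 0.06  0.2   9.17 -0.  ]
keypad ctr [ 447.4 -224.5] mean [ 447.3 -224.5] size [ 47.7 114.4] ang 92.7 circ [ 448.8 -225.3] 119.8
pad ctr [ 636.3 -138.3] mean [ 636.9 -138.3] size [112.4 112.6] ang 44.7 circ [ 638.  -137.9] 115.5
```

View pics/top3.png

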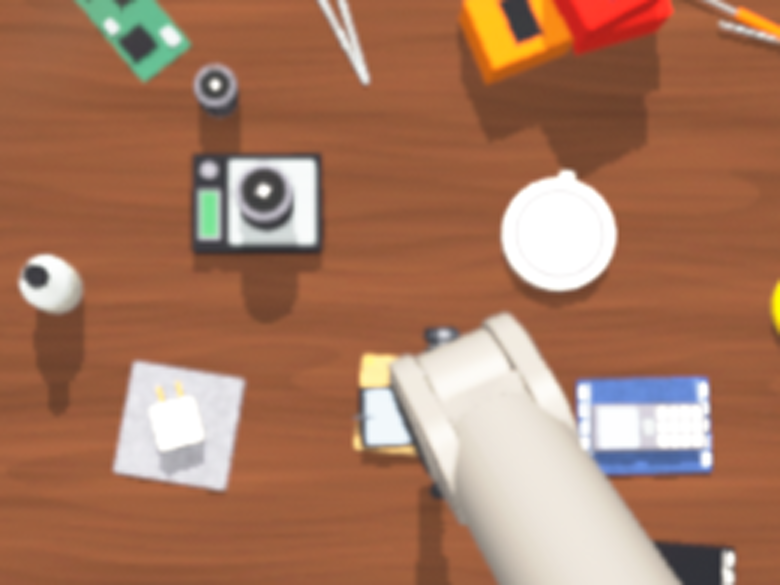

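The keypad phone lies on the blue mat at crop (645,427), about 2 mm off centre. The pad is clear at (558,233), and the gripper is over the smartphone.

```bash
python3 -m jog '[[0.05,0.1,4,0],[0.05,0.1,7,0],[0.05,0.1,8.5,0],[0.05,0.1,9,0],[0.05,0.1,9.15,0],[0.05,0.1,9.15,0],[0.05,0.1,9.15,0]]'; python3 -m jog '[[0,0,0,0],[0,0,0,0],[0,0,0,0],[0,0,0,0],[0,0,0,0],[0,0,0,0],[0,0,0,0],[0,0,0,0]]' 1 45;  python3 to.py 457 -8 8.5 92.6
```

```text
t: 13.55
eef_pos: [0.4574, -0.0067, 0.0102]
tool_rot: [0.001, 0.691, 0.723, 0.001]
contact_force: [-0.3, 0.3, 0.5]
gripper_width: 1.003
grasp_force: 0.0
t: 14.22
eef_pos: [0.4573, -0.0065, 0.0106]
tool_rot: [0.001, 0.69, 0.723, 0.0]
contact_force: [-2.4, -1.0, 11.8]
gripper_width: 0.675
grasp_force: 45.4
t 14.22 pos [457.3  -6.5  10.6] toolx deg 92.7 F [-2.4 -1.  11.8] w 0.675 g 45.4 q7 -0.54
row [-0.15 -0.03  0.21  0.  ]
```

```bash
python3 -m jog '[[0,0,-1,0],[0,0,-3,0],[0,0,-5,0],[0,0,-7,0],[0,0,-7,0],[0,0,-7,0]]'; python3 to.py 636.5 -137 82 90
```

```text
t: 14.72
eef_pos: [0.4572, -0.0066, 0.0804]
tool_rot: [0.001, 0.69, 0.723, 0.001]
contact_force: [0.5, 0.4, -2.2]
gripper_width: 0.681
grasp_force: 49.1
t 14.72 pos [457.2  -6.6  80.4] toolx deg 92.7 F [ 0.5  0.4 -2.2] w 0.681 g 49.1 q7 -0.42
row [-13.86  17.31  -0.16   0.05]
```

```bash
python3 -m jog '[[-1.5,2,0,0.01],[-3.2,4,0,0.02],[-5,6.2,0,0.02],[-7,8.7,0,0.03],[-9,11.2,0,0.04],[-11,13.7,0,0.05],[-12.8,16,0,0.05],[-13.6,17,0,0.05],[-13.9,17.3,0,0.05],[-13.9,17.3,0,0.05],[-13.9,17.3,0,0.05],[-13.9,17.3,0,0.05]]'; python3 to.py 636.5 -137 23 90
```

```text
t: 15.72
eef_pos: [0.6344, -0.1357, 0.0787]
tool_rot: [-0.001, 0.708, 0.707, -0.0]
contact_force: [-0.3, -0.2, -2.0]
gripper_width: 0.675
grasp_force: 49.1
t 15.72 pos [ 634.4 -135.7   78.7] toolx deg 89.9 F [-0.3 -0.2 -2. ] w 0.675 g 49.1 q7 -0.2
row [-0.13  0.21  5.57 -0.  ]
```

```bash
python3 -m jog '[[0,0,2,0],[0,0,4,0],[0,0,5,0],[0,0,5,0],[0,0,5,0],[0,0,5,0]]'; python3 to.py 636.5 -137 23 90
```

```text
t: 16.22
eef_pos: [0.6364, -0.1368, 0.0304]
tool_rot: [0.001, 0.708, 0.706, 0.0]
contact_force: [0.3, 0.2, -2.9]
gripper_width: 0.677
grasp_force: 49.1
t 16.22 pos [ 636.4 -136.8   30.4] toolx deg 89.9 F [ 0.3  0.2 -2.9] w 0.677 g 49.1 q7 -0.23
row [-0.02  0.01  0.74 -0.  ]
```

```bash
python3 -m jog '[[0,0,0.4,0],[0,0,0.75,0],[0,0,0.75,0],[0,0,0.75,0],[0,0,0.75,0]]'; python3 -m jog '[[0,0,0,0],[0,0,0,0],[0,0,0,0],[0,0,0,0],[0,0,-2,0],[0,0,-6,0],[0,0,-10,0],[0,0,-12,0],[0,0,-12,0]]' -1;  python3 to.py 662 153 140 90
```

```text
t: 16.63
eef_pos: [0.6367, -0.1372, 0.0229]
tool_rot: [0.001, 0.708, 0.706, 0.001]
contact_force: [-0.8, 0.4, 6.1]
gripper_width: 0.673
grasp_force: 50.0
t: 17.38
eef_pos: [0.6393, -0.1371, 0.1477]
tool_rot: [0.004, 0.708, 0.706, 0.003]
contact_force: [1.0, 0.5, 0.3]
gripper_width: 1.0
grasp_force: 0.0
t 17.38 pos [ 639.3 -137.1  147.7] toolx deg 89.8 F [1.  0.5 0.3] w 1.0 g 0.0 q7 -0.16
row [29.01  2.18  0.77 -0.  ]
```

```bash
python3 -m jog '[[4,0.3,0,0],[8,0.6,0,0],[12,0.9,0,0],[16,1.3,0,0],[20,1.6,0,0],[24,2,0,0],[27,2.2,0,0],[28.6,2.3,0,0],[29,2.4,0,0],[29,2.4,0,0],[29,2.4,0,0],[29,2.4,0,0],[29,2.4,0,0]]'; python3 to.py 662 153 38 90
python3 - <<'E'
from h import *
c=cam("top"); save(c,"top4.png",(130,90,390,285),3)
S=lambda h:h[...,1]; V=lambda h:h[...,2]; HU=lambda h:h[...,0]
for n,b,f,z in [
 ("phone",(290,140,350,195),lambda h,H:(H>.0255),.031),
 ("board",(240,200,310,255),lambda h,H:(HU(h)>15)&(HU(h)<34)&(V(h)>190),.006)]: print(n,*rect(c,b,f,z))
E
```

```text
t: 18.47
eef_pos: [0.6611, 0.1498, 0.1416]
tool_rot: [0.001, 0.709, 0.705, -0.001]
contact_force: [1.2, 0.5, 0.0]
gripper_width: 0.999
grasp_force: 0.0
t 18.47 pos [661.1 149.8 141.6] toolx deg 89.6 F [1.2 0.5 0. ] w 0.999 g 0.0 q7 -0.61
row [ 3.300e-01  9.000e-02  1.036e+01 -1.000e-02]
phone ctr [ 634.7 -135.6] mean [ 634.8 -137.9] size [ 62.8 142.6] ang 90.7 circ [ 634.8 -138.1] 148.0
board ctr [494.6 -36.3] mean [510.7 -35.5] size [ 93.9 169.2] ang 90.7 circ [528.8 -35.7] 170.5
```

View pics/top4.png

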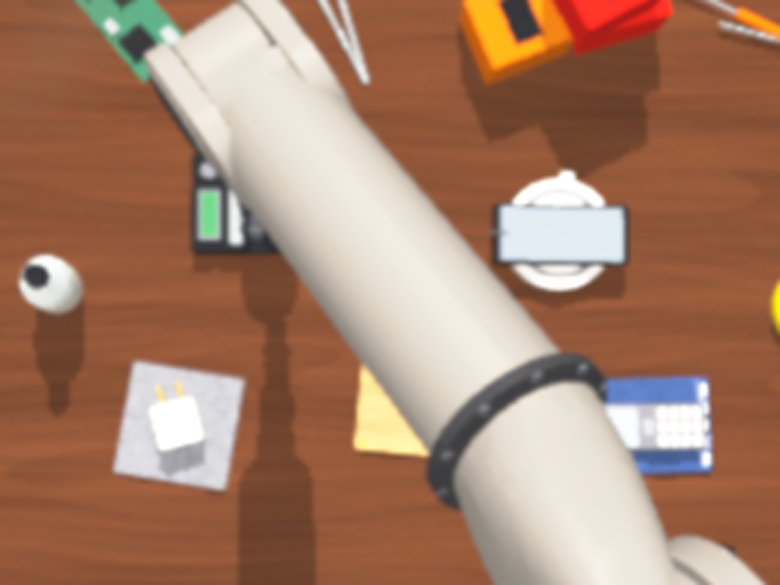

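The smartphone is centred on the pad at crop (560,235). The gripper is over the speaker, and the arm hides most of the board.

```bash
python3 -m jog '[[0.2,0.05,2,0],[0.2,0.05,4,0],[0.2,0.05,6,0],[0.2,0.05,8,0],[0.2,0.05,9.5,0],[0.2,0.05,10.3,0],[0.2,0.05,10.3,0],[0.2,0.05,10.3,0],[0.2,0.05,10.3,0]]'; python3 -m jog '[[0,0,0,0],[0,0,0,0],[0,0,0,0],[0,0,0,0],[0,0,0,0],[0,0,0,0],[0,0,0,0],[0,0,0,0]]' 1 40;  python3 to.py 662 153 38 90
```

```text
t: 19.27
eef_pos: [0.6621, 0.1551, 0.0401]
tool_rot: [0.0, 0.708, 0.706, 0.001]
contact_force: [0.1, -0.2, 1.7]
gripper_width: 0.999
grasp_force: 0.0
t: 19.93
eef_pos: [0.6622, 0.1551, 0.0402]
tool_rot: [0.001, 0.708, 0.706, 0.001]
contact_force: [1.1, -1.0, 6.9]
gripper_width: 0.652
grasp_force: 42.7
t 19.93 pos [662.2 155.1  40.2] toolx deg 89.8 F [ 1.1 -1.   6.9] w 0.652 g 42.7 q7 -0.67
row [-0.21 -0.02  0.22 -0.  ]
```

```bash
python3 -m jog '[[0,0,-1,0],[0,0,-3,0],[0,0,-5,0],[0,0,-6.5,0],[0,0,-6.5,0],[0,0,-6.5,0]]'; python3 - <<'E'
from h import *
c=cam("top")
q=np.array([(362,323),(495,337),(487,431),(354,418)])/3+[130,100]-1/3
print(ray(c,q,.006).round(4).tolist(),ray(c,q,.006).mean(0))
S=lambda h:h[...,1]; V=lambda h:h[...,2]; HU=lambda h:h[...,0]
c=cam("scene"); print(*rect(c,(200,140,300,220),lambda h,H:(HU(h)>14)&(HU(h)<34)&(V(h)>150)&(S(h)<150),.006)); save(c,"scene2.png",(130,120,390,300),3)
E
```

```text
t: 20.43
eef_pos: [0.6615, 0.1549, 0.1045]
tool_rot: [0.0, 0.708, 0.706, 0.001]
contact_force: [-0.1, 0.0, -2.5]
gripper_width: 0.646
grasp_force: 42.8
[[0.5177, 0.0558, 0.006], [0.5053, -0.0766, 0.006], [0.4124, -0.0685, 0.006], [0.4238, 0.0628, 0.006]] [ 0.46480922 -0.00663274  0.006     ]
ctr [359.  -62.4] mean [361.6 -67.4] size [121.9 136. ] ang 34.9 circ [356.1 -72.7] 159.3
```

View pics/scene2.png

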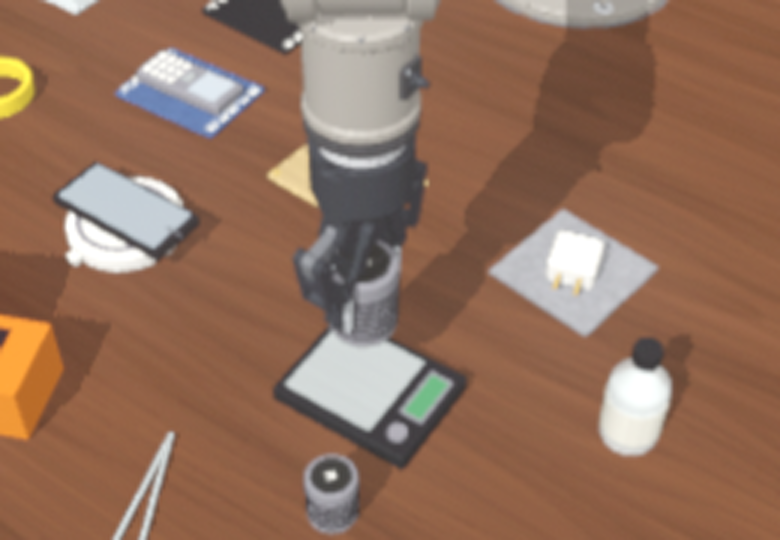

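The scene view shows the speaker held upright above the tester at crop (365,290). The arm hides the board here, so I use the corners from the first crop, which give 133 x 94 mm centred at (465,-7) mm.

```bash
python3 to.py 465 -4.6 104 90
```

```text
t 20.53 pos [660.3 154.3 102.6] toolx deg 89.8 F [-0.3  0.5 -2.7] w 0.647 g 42.8 q7 -0.63
row [-15.95 -19.48  -0.14  -0.  ]
```

```bash
python3 -m jog '[[-1.3,-1.6,0,0],[-3.2,-4,0,0],[-5.2,-6.4,0,0],[-7.2,-8.8,0,0],[-9.2,-11.2,0,0],[-11.2,-13.6,0,0],[-13.2,-16,0,0],[-15,-18.2,0,0],[-15.8,-19.3,0,0],[-16,-19.5,0,0],[-16,-19.5,0,0],[-16,-19.5,2,0],[-16,-19.5,4,0],[-16,-19.5,5.5,0],[-16,-19.5,6,0],[-16,-19.5,6,0],[-16,-19.5,6,0]]'; python3 to.py 465 -4.6 29 90
```

```text
t: 21.95
eef_pos: [0.4667, -0.0035, 0.044]
tool_rot: [-0.0, 0.708, 0.706, 0.0]
contact_force: [-0.5, 0.6, -2.1]
gripper_width: 0.65
grasp_force: 43.0
t 21.95 pos [466.7  -3.5  44. ] toolx deg 89.9 F [-0.5  0.6 -2.1] w 0.65 g 43.0 q7 -0.52
row [-0.11 -0.17  1.5  -0.  ]
```

```bash
python3 -m jog '[[-0.1,-0.1,0.8,0],[-0.1,-0.1,1.4,0],[-0.1,-0.1,1.5,0],[-0.1,-0.1,1.5,0],[-0.1,-0.1,1.5,0],[-0.1,-0.1,1.5,0]]'; python3 -m jog '[[0,0,0,0],[0,0,0,0],[0,0,0,0],[0,0,0,0],[0,0,0,0],[0,0,-2,0],[0,0,-4,0],[0,0,-7,0],[0,0,-10,0],[0,0,-11,0],[0,0,-11,0]]' -1;  python3 to.py 446 235.7 140 16
```

```text
t: 22.45
eef_pos: [0.4649, -0.0056, 0.029]
tool_rot: [0.0, 0.708, 0.706, 0.0]
contact_force: [-0.4, -0.7, -1.9]
gripper_width: 0.646
grasp_force: 43.0
t: 23.37
eef_pos: [0.4667, -0.0055, 0.1414]
tool_rot: [0.002, 0.708, 0.706, 0.002]
contact_force: [0.3, -0.4, -0.4]
gripper_width: 0.999
grasp_force: 0.0
t 23.37 pos [466.7  -5.5 141.4] toolx deg 89.8 F [ 0.3 -0.4 -0.4] w 0.999 g 0.0 q7 -0.38
row [24.12 -2.15  0.14  1.29]
```

```bash
python3 -m jog '[[2.5,-0.2,0,0.12],[5,-0.4,0,0.24],[7.5,-0.6,0,0.36],[10,-0.9,0,0.48],[12.5,-1.1,0,0.6],[15,-1.3,0,0.72],[17.5,-1.5,0,0.84],[20,-1.8,0,0.96],[22,-2,0,1.08],[24,-2.1,0,1.2],[24.1,-2.1,0,1.3],[24.1,-2.1,0,1.3],[24.1,-2.1,0,1.3],[24.1,-2.1,0,1.3]]'; python3 to.py 446 235.7 7 15.3
python3 - <<'E'
from h import *
c=cam("top"); save(c,"top5.png",(130,90,390,285),3)
S=lambda h:h[...,1]; V=lambda h:h[...,2]; HU=lambda h:h[...,0]
for n,b,f,z in [
 ("tester",(190,130,243,182),lambda h,H:(H>.010)&(H<.03),.018),
 ("plate",(190,130,243,182),lambda h,H:(H>.010)&(V(h)>170)&(S(h)<60),.018),
 ("speaker",(240,190,310,255),lambda h,H:(H>.068)&(H<.085),.076),
 ("board",(240,190,310,255),lambda h,H:(H<.02)&(HU(h)>15)&(HU(h)<34)&(V(h)>150),.006)]: print(n,*rect(c,b,f,z))
E
```

```text
t: 24.53
eef_pos: [0.4441, 0.2343, 0.138]
tool_rot: [0.001, 0.991, 0.135, -0.001]
contact_force: [-0.5, -0.2, -0.4]
gripper_width: 1.001
grasp_force: 0.0
t 24.53 pos [444.1 234.3 138. ] toolx deg 15.5 F [-0.5 -0.2 -0.4] w 1.001 g 0.0 q7 -2.1
row [ 0.21 -0.08 13.1   0.  ]
tester ctr [664.9 163. ] mean [664.8 162.8] size [102.9 128.4] ang 90.8 circ [663.4 162.8] 161.2
plate ctr [666.5 148.1] mean [666.4 147.9] size [86.6 87.8] ang 0.8 circ [666.5 148. ] 117.9
speaker ctr [464.8  -6.8] mean [463.8  -6.4] size [53.5 56.2] ang 0.3 circ [464.2  -6.5] 57.5
board ctr [464.7  -5.9] mean [464.5  -4.7] size [100.2 135. ] ang 85.5 circ [464.2  -5.7] 160.4
```

View pics/top5.png

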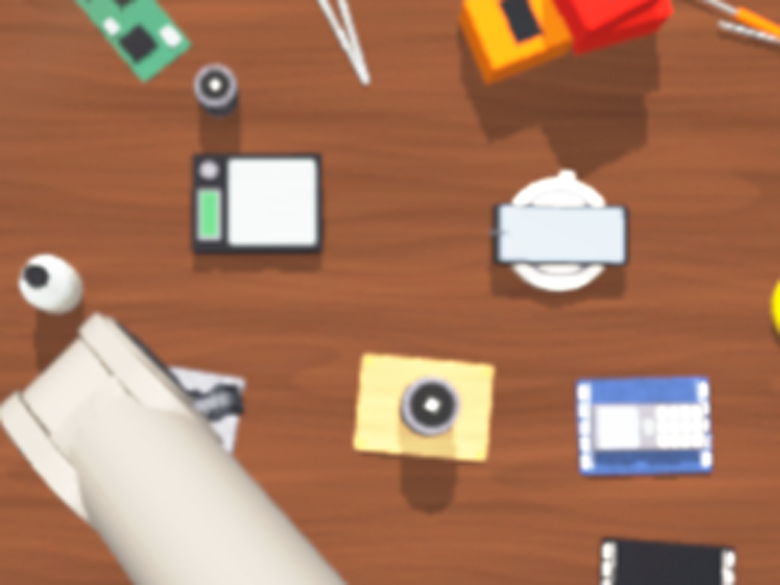

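The speaker stands in the middle of the board at crop (430,405). The tester plate is empty at (272,202), centred at (666,148) mm, and the gripper is over the foam.

```bash
python3 -m jog '[[0.1,0,4,0],[0.1,0,8,0],[0.1,0,10.5,0],[0.1,0,12,0],[0.1,0,12.8,0],[0.1,0,13,0],[0.1,0,13,0],[0.1,0,13,0]]'; python3 -m jog '[[0,0,0,0],[0,0,0,0],[0,0,0,0],[0,0,0,0],[0,0,0,0],[0,0,0,0],[0,0,0,0],[0,0,0,0],[0,0,0,0]]' 1 30;  python3 to.py 446 235.7 7 15.3
```

```text
t: 25.25
eef_pos: [0.4462, 0.2359, 0.0098]
tool_rot: [-0.0, 0.991, 0.133, 0.001]
contact_force: [-0.4, 0.5, 1.0]
gripper_width: 0.999
grasp_force: 0.0
t: 26.0
eef_pos: [0.4459, 0.236, 0.0096]
tool_rot: [-0.0, 0.991, 0.133, 0.001]
contact_force: [-1.0, -0.2, 6.8]
gripper_width: 0.506
grasp_force: 30.7
t 26.0 pos [445.9 236.    9.6] toolx deg 15.3 F [-1.  -0.2  6.8] w 0.506 g 30.7 q7 -2.24
row [0.   0.03 0.26 0.  ]
```

```bash
python3 -m jog '[[0,0,-1.5,0],[0,0,-4,0],[0,0,-7,0],[0,0,-8,0],[0,0,-8,0],[0,0,-8,0]]';  python3 to.py 666 148 87 0.8
```

```text
t: 26.5
eef_pos: [0.4455, 0.2355, 0.0888]
tool_rot: [-0.0, 0.991, 0.133, 0.0]
contact_force: [0.1, -0.4, -1.3]
gripper_width: 0.505
grasp_force: 31.4
t 26.5 pos [445.5 235.5  88.8] toolx deg 15.3 F [ 0.1 -0.4 -1.3] w 0.505 g 31.4 q7 -2.16
row [18.95 14.27  0.18  0.25]
```

```bash
python3 -m jog '[[1.5,1.1,0,0.02],[4,3,0,0.06],[6.8,5.1,0,0.1],[9.6,7.2,0,0.14],[12.4,9.3,0,0.18],[15.2,11.4,0,0.22],[17.5,13.2,0,0.25],[18.6,14,0,0.25],[18.95,14.25,0,0.25],[18.95,14.25,0,0.25],[18.95,14.25,2,0.25],[18.95,14.25,4,0.25],[18.95,14.25,5,0.25],[18.95,14.25,5,0.25],[18.95,14.25,5,0.25]]'; python3 to.py 666 148 24 0.8
```

```text
t: 27.75
eef_pos: [0.6644, 0.1492, 0.0382]
tool_rot: [0.0, 1.0, 0.01, -0.001]
contact_force: [0.4, -0.1, -0.5]
gripper_width: 0.506
grasp_force: 31.4
t 27.75 pos [664.4 149.2  38.2] toolx deg 1.1 F [ 0.4 -0.1 -0.5] w 0.506 g 31.4 q7 -2.07
row [0.16 0.12 1.42 0.01]
```

```bash
python3 -m jog '[[0.15,0.1,0.8,0],[0.15,0.1,1.3,0],[0.15,0.1,1.4,0],[0.15,0.1,1.4,0],[0.15,0.1,1.4,0],[0.15,0.1,1.4,0]]'; python3 -m jog '[[0,0,0,0],[0,0,0,0],[0,0,0,0],[0,0,0,0],[0,0,0,0],[0,0,-2,0],[0,0,-5,0],[0,0,-9,0],[0,0,-13,0],[0,4,-13,0],[0,8,-13,0],[0,12,-13,0],[0,16,-13,0],[0,20,-13,0],[0,24,-13,0],[0,28,-13,0],[0,30,-13,0],[0,30,-13,0],[0,30,-13,0]]' -1
python3 - <<'E'
from h import *
c=cam("top"); save(c,"top6.png",(130,90,390,285),3); save(cam("scene"),"scene3.png",(100,100,400,300),2.6)
S=lambda h:h[...,1]; V=lambda h:h[...,2]; HU=lambda h:h[...,0]
for n,b,f,z in [
 ("adapter",(190,130,243,182),lambda h,H:(H>.034)&(S(h)<60),.044),
 ("bottle",(125,165,165,205),lambda h,H:(H>.03),.11),
 ("keypad",(315,205,375,255),lambda h,H:(H>.014),.021),
 ("speaker",(240,190,310,255),lambda h,H:(H>.068)&(H<.085),.076)]: print(n,*rect(c,b,f,z))
E
```

```text
t: 28.25
eef_pos: [0.6676, 0.1476, 0.0252]
tool_rot: [-0.0, 1.0, 0.009, 0.0]
contact_force: [0.9, -0.5, -0.9]
gripper_width: 0.508
grasp_force: 31.4
t: 29.83
eef_pos: [0.6723, -0.1547, 0.1546]
tool_rot: [0.0, 1.0, 0.007, -0.0]
contact_force: [0.5, 0.2, -0.7]
gripper_width: 1.003
grasp_force: 0.0
adapter ctr [668.8 146.9] mean [667.  146.9] size [43.9 53.4] ang 1.0 circ [666.7 147. ] 60.6
bottle ctr [570.1 345.2] mean [569.9 345.4] size [46.9 53.6] ang 46.7 circ [569.4 345.9] 55.6
keypad ctr [ 447.4 -224.8] mean [ 447.4 -225. ] size [ 47.7 113.9] ang 92.7 circ [ 447.4 -225.3] 118.9
speaker ctr [464.8  -6.8] mean [463.8  -6.5] size [53.5 56.2] ang 0.3 circ [464.1  -6.1] 57.7
```

View pics/top6.png

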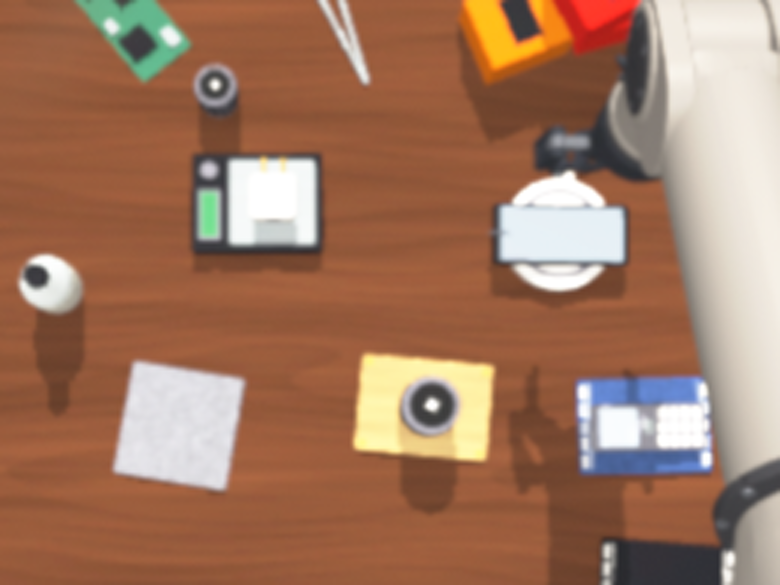

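View pics/scene3.png

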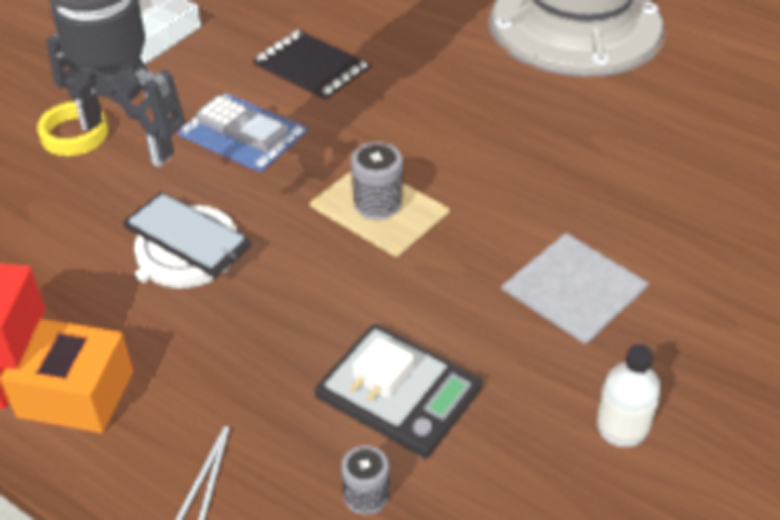

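All four things are in place. In the scene view the adapter lies on the plate (382,362), the phone on the pad (185,235), the keypad phone on the mat (245,130) and the speaker on the board (377,180). The bottle hasn't moved, the foam sheet is empty and the gripper is clear of everything.

```bash
python3 -m jog '[[0,0,0,0],[0,0,0,0],[0,0,0,0],[0,0,0,0],[0,0,0,0],[0,0,0,0]]'; python3 -c "
from station import bot
print(bot.hand_in())"
```

```text
t: 30.43
eef_pos: [0.6727, -0.1523, 0.1548]
tool_rot: [0.0, 1.0, 0.009, 0.0]
contact_force: [-1.4, -0.1, -0.1]
gripper_width: 0.999
grasp_force: 0.0
the job is handed in; nothing more can be done
None
```

The job is handed in at about 30 s: all four things are on their own places, each within about 3 mm of the middle by camera, and the bottle was not moved.

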